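# Shift the bench mixer into the yellow gear

## Task

Set the bench mixer to its yellow speed: push the red-knobbed lever out of the park notch, across the gate and into the slot marked by the yellow disc, fully home, and leave it there. Only push it, gently, with closed fingertips or the outside of a finger: do not grip it, do not let it go into any of the other three marked slots on the way, and leave the bottles, jug, jar and tin where they stand.

Things in the scene. Friction and masses are not known exactly. Their poses are not given: they have to be found in the camera images.
- mixer: white bench mixer, fixed. Origin on the table under the centre of its gate; x axis points away from the robot (turned up to 0.35 rad), y left, z up. Gearbox 200 (x) x 180 (y) mm, 88 mm high. Platform 18 mm high from y = 90 to 350 mm, with a column and a mixing head 130 x 75 mm centred at x = 35, y = 250, from z = 222 to 322 mm
- gate (a point): centre of the top face of the aluminium gate plate (112 x 100 mm), 100 mm above the table, mixer's axes. Lever's path at the plate, mm from here: cross channel along y at x = 0, from y = -24 to 24; at both ends of it (y = -24, 24) a slot runs to x = 22 and another to x = -22: the four marked slots. All slots are 15 mm wide, the lever's shaft 10 mm
- park_notch (a point): the park notch, at the plate's top: a fifth, unmarked slot at y = 0 running from the cross channel towards the robot (-x); this point is its end, at x = -22 mm from the gate's centre. The lever starts in it. Nothing opposite it: the channel's far wall stops the lever pushed out of it
- lever_fore (a joint): lean of the lever along the mixer's x, rad: 0 upright in the cross channel, positive away from the robot (+x), about 0.32 home in a +x marked slot, -0.32 in a -x one, -0.35 at the end of the park notch. Stiff hinge 37 mm above the table, stays where it is left; about 2 N at the knob moves it
- lever_side (a joint): lean of the lever along the mixer's y, rad: 0 in the middle, 0.36 to 0.41 in the two +y slots, -0.36 to -0.41 in the -y ones. Same pivot, same stiffness
- knob: red cylindrical knob, 36 mm across and 40 mm tall, on top of the steel lever; origin at its centre, 135 mm along the lever from the pivot (upright: 172 mm above the table); z along the lever. It swings about 43 mm each way along x (46 in the park notch) and 49 mm along y
- lever_neck (a point): point on the lever's centre line, 60 mm from the pivot, at the height of the gate plate when upright
- mark_yellow: flat yellow disc, 20 mm across, on top of the gate plate just past the end of one of the four corner slots; origin at the disc's centre. Which corner it marks changes from start to start.
- mark_green: flat green disc, 20 mm across, on top of the gate plate just past the end of one of the four corner slots; origin at the disc's centre. Which corner it marks changes from start to start.
- mark_blue: flat blue disc, 20 mm across, on top of the gate plate just past the end of one of the four corner slots; origin at the disc's centre. Which corner it marks changes from start to start.
- mark_black: flat black disc, 20 mm across, on top of the gate plate just past the end of one of the four corner slots; origin at the disc's centre. Which corner it marks changes from start to start.
- dropper_a: small amber dropper bottle, 36 mm wide, 112 mm tall, loose; origin at the centre of its underside
- dropper_b: second small amber dropper bottle, same size, loose; origin at the centre of its underside
- dropper_c: larger amber dropper bottle, 42 mm wide, 125 mm tall, loose; origin at the centre of its underside
- pitcher: steel jug with one handle, 92 mm wide, 125 mm tall, standing loose on the mixer's platform under the paddle; origin at the centre of its underside
- candle_jar: clear glass candle jar, 74 mm wide, 85 mm tall, loose; origin at the centre of its underside
- wick_tin: round tin, 70 mm wide, 50 mm tall, loose; origin at the centre of its underside

How it is judged (in metres and radians):
On the way, in this order (a step that is already met when the one before it is completed fails the run):
1. the lever stands in the cross channel, out of the park notch (value of joint lever_fore between -0.09 and 0.12 rad), for 0.05 s.
2. the lever is home in the slot marked yellow (horizontal distance between lever_neck and mark_yellow below 0.027 m), for 0.2 s.
At the end, for the whole second after the job is handed in: the lever rests in the yellow slot, within about 4 mm (at the gate plate) of the slot's end, and every loose thing is within 20 mm of its start (horizontal distance between lever_neck and mark_yellow below 0.027 m and velocity of joint lever_fore between -0.05 and 0.05 rad/s and distance of each of dropper_a, dropper_b, dropper_c, pitcher, candle_jar, wick_tin from where it was at the start of the episode below 0.02 m); the robot touches nothing.
It fails at once if the lever was pushed well into a slot marked green, blue or black (horizontal distance between lever_neck and mark_green below 0.028 m or horizontal distance between lever_neck and mark_blue below 0.028 m or horizontal distance between lever_neck and mark_black below 0.028 m).
It fails at once if the lever or mixer was gripped or pressed with more than 38 N (contact force between the fingers and mixer above 38 N).
It fails at once if a bottle, the jug, the jar or the tin was moved or lifted by over 20 mm (distance of any of dropper_a, dropper_b, dropper_c, pitcher, candle_jar, wick_tin from where it was at the start of the episode above 0.02 m).
It also fails if it takes over 51 s, if anything falls off the work surface, if the arm or the gripper's body presses on something with over 40 N, if the wrist force passes 120 N, or if a joint passes its speed limit or range.

## Robot

A 6-joint arm with a two-finger parallel gripper is mounted at the origin on the work surface. World frame = base frame: x ahead of the robot, y to its left, z up, the work surface at z = 0. Lengths are in mm, angles in rad, forces in N, time in s.
With the tool pointing down it reaches from about 250 to 725 mm from the base axis. Payload 4 kg.
Tool frame: the origin (TCP) lies at the very end of the fingers, on their centre line; the grasp point (between the pads) lies 19 mm behind it; z points along the fingers, y is the line along which they close (so a half turn about z gives the same grasp; the last joint's range is limited). The gripper opens to 85 mm and grips with 20 to 120 N. Pads are 22 mm wide; open, the fingers measure 114 mm over their backs; the gripper's body (76 mm by 85 mm) begins 54 mm behind the grasp point. The pads swing forward as they close: fully open they stand 13 mm farther back than shut.
Start: joints at [1.127, 0.241, 0.005, 1.335, 0, 1.571], TCP at [214.685, 451.564, 231.306] pointing down, gripper open.
Joint ranges: [-2.72, 2.72], [-1.05, 1.87], [-1.09, 1.28], [-1.99, 2.15], [-1.42, 1.44], [-3.14, 3.14]. Speed limits (rad/s): [2.79, 2.79, 3.14, 3.14, 3.14, 3.14].

## Interface

Orientations are given as [roll, pitch, yaw] about the fixed x, y, z axes, in that order (R = Rz(yaw) Ry(pitch) Rx(roll)).
In Python, from bench import ctrl, cams gives the robot as it stands. The module is installed in compiled form; this text tells all that it offers.
- The arm moves only by the tool servo_tool, never from a script. Its argument "motion" is a list of rows, each a list of 2 entries, a list of its own where there are three numbers: the shift along the tool's x, y, z normalised to -1 to 1, where 1 is 0.5 m, then the turn, a rotation vector about the tool's x, y, z normalised to -1 to 1, where 1 is 45 degrees. A call has exactly 5 rows; each row is the pose to reach, as a shift and turn from the pose commanded when the call began, along the tool's axes at that moment; what a row does not reach only later rows make up. A row lasts 1/12 s, in which the tool goes at most 41.7 mm and 7.16 degrees, less where a joint would pass 70% of its speed; a pose out of reach is approached as far as the arm can. A call with a number of a shift or a turn outside -1 to 1 is refused whole. A call with a gripper value outside its range is refused whole. "jaw" is the opening, from 0 (shut) to 1 (fully open), set as the call begins (left out, the last holds). The fingers move at their own pace and stop on an object; the grip force is fixed at half the most. Time passes only in rows, so rows that repeat a pose let the fingers close, or fill a call up. It gives the time, the measured TCP pose, the force, the opening and the grip force at its end, in the units of the state.
- ctrl.get_obs(): the state, without advancing time (a new reading comes with each control period).
- cams.snapshot(name): name is "side" or "top" or "wrist"; returns the picture (400x640x3 uint8, red, green, blue); there is no depth.
- cams.calibration(name): a dict with "vertical_fov" (degrees; the focal length in pixels is half the picture's height over the tangent of half this angle, whatever the lens; pixels are square), "cx", "cy" (the principal point, pixels), "rvec" (rotation vector, rad) and "tvec" (3), from world to camera coordinates, as OpenCV has them; the wrist camera has in their place "mount" (4x4, takes a point from camera to tool coordinates, whose origin is the TCP and whose axes are the flange's). Camera axes: x right, y down, z forward; pixel columns grow to the right and rows downward; lengths in mm; the calibration is good to about 2 mm. A picture is of the moment at which its call begins: read the wrist's pose just before it. calibration takes no time and is no camera call.
- ctrl.hand_in(): hands the job in; it is judged then, once.
Trained networks look in the newest picture that a camera, given by its name, has taken for a name from the list of things; names that differ only in an ending like _2 or _b are one class to them, and where a whole thing is asked for, a point or a joint stands for the part that bears it (a point fixed in the world has none). Each returns a list of dicts, best first, with "p" (0 to 1); they miss things now and then, are a little off and sometimes report something else, mostly with a low value. They report only what shows in the picture. A call takes as long as a camera call.
- cams.look_for(camera, query): "uv" ([column, row] in pixels, amid what is visible of it).
- cams.trace(camera, query): "mask" (400x640 bool, what is visible of it) and "uv" ([column, row] in pixels, amid what is visible of it).
The state is a dict: "time_s": time; "joint_positions": joint angles; "qd": joint speeds; "joint_torque": joint torques, N m; "ee_pos": TCP position; "ee_rot": TCP orientation; "wrist_force": force on the tool from outside, world axes, zero at the start; "torque": the same for the moment, N m; "width": finger opening in mm; "grip_force": force on a finger pad.
Only numpy, scipy, OpenCV 4.12 (cv2) and the standard library are available. Lean on these libraries where they do the work, as an engineer would, in place of code of your own. Each camera call takes 0.05 s, during which the arm holds its last target. There are 200 camera calls.

## Working session

There is one attempt and no reset: what is moved stays moved. The work goes in short steps, Python scripts to look and compute and a tool call to move; the robot and the scene stay as the last step left them, time stands still between calls to the robot, and variables do not carry over. Pictures are saved under pics/ and viewed, at most 10 in all, crops included, and the job is handed in when it is done.

Besides the shell and the picture viewer there is one more tool, called after "Request:" as name(argument=value, ...), one argument or row to a line, values as JSON. servo_tool: Moves the arm, as the interface text tells. Scaled input: -1 to 1 covers 0.5 m each way for a shift and 45 degrees each way for a turn. Its arguments: {"type":"object","properties":{"motion":{"type":"array","items":{"type":"array"}},"jaw":{"type":"number"}},"required":["motion"]}

```bash
mkdir -p pics; cat > h.py <<'E'
import numpy as np, cv2
from bench import ctrl, cams
def cal(n):
    c=cams.calibration(n); f=200/np.tan(np.radians(c["vertical_fov"])/2)
    K=np.array([[f,0,c["cx"]],[0,f,c["cy"]],[0,0,1]]); return c,K
def ray(n,uv):
    c,K=cal(n); d=np.linalg.inv(K)@[*uv,1]
    R=cv2.Rodrigues(np.array(c["rvec"],float))[0]; t=np.array(c["tvec"],float).ravel()
    return -R.T@t, R.T@d
def at_z(n,uv,z):
    o,d=ray(n,uv); return o+d*(z-o[2])/d[2]
def proj(n,P):
    c,K=cal(n); return cv2.projectPoints(np.array(P,float).reshape(-1,1,3),np.array(c["rvec"],float),np.array(c["tvec"],float),K,None)[0].reshape(-1,2)
def save(n,name):
    im=cams.snapshot(n); cv2.imwrite(f"pics/{name}.png",im[:,:,::-1]); return im
E
python3 - <<'E'
from h import *
for n in ("side","top"):
    save(n,n+"0")
    o,d=ray(n,(320,200)); print(n,o.round(),(d/np.linalg.norm(d)).round(2),cal(n)[1][0,0].round())
    for q,z in [("mark_yellow",100),("mark_green",100),("mark_blue",100),("mark_black",100),("knob",165),("dropper_a",60),("dropper_c",60),("pitcher",143),("candle_jar",85),("wick_tin",50)]:
        for r in cams.look_for(n,q)[:3]:
            if r["p"]>.3: print(q,np.round(r["uv"],1),round(r["p"],2),at_z(n,r["uv"],z).round(1))
print(ctrl.get_obs())
E
```

```text
side [265. 512. 844.] [ 0.35 -0.56 -0.75] 458.0
mark_yellow [302.5 213.2] 0.58 [626.    5.2 100. ]
mark_green [302.4 214.5] 0.53 [624.2   8.3 100. ]
mark_blue [338.2 228.5] 0.6 [540.4   3.7 100. ]
mark_blue [260.7 201.3] 0.34 [722.7  21.5 100. ]
knob [329.8 219.2] 0.79 [541.2  36.4 165. ]
dropper_a [361.8 204.7] 0.8 [ 541.9 -109.3   60. ]
dropper_a [338.2 188.1] 0.69 [ 613.2 -127.8   60. ]
dropper_a [340.3 350.5] 0.56 [419.3 213.2  60. ]
dropper_c [361.8 204.7] 0.8 [ 541.9 -109.3   60. ]
dropper_c [338.2 188.1] 0.69 [ 613.2 -127.8   60. ]
dropper_c [340.3 350.5] 0.56 [419.3 213.2  60. ]
pitcher [228.4 333.8] 0.83 [574.7 311.3 143. ]
candle_jar [257.6 203. ] 0.7 [735.   19.1  85. ]
wick_tin [231.8 236.6] 0.66 [748.8 103.   50. ]
wick_tin [340.4 354.1] 0.4 [417.9 215.2  50. ]
top [413.  19. 903.] [ 0.18 -0.02 -0.98] 445.0
mark_yellow [319.4 170.6] 0.47 [618.2   0.9 100. ]
mark_green [390.7 181.9] 0.74 [ 594.3 -130.9  100. ]
mark_blue [315.6 217. ] 0.44 [531.2   9.6 100. ]
knob [300.2 205.3] 0.7 [542.   35.9 165. ]
dropper_a [390.3 179.7] 0.89 [ 607.8 -137.8   60. ]
dropper_a [209.2 284
[... 205 characters left out ...]
1 [744.9 123.2  50. ]
{'time_s': 1.1, 'joint_positions': array([1.12697404e+00, 2.40592027e-01, 5.02619271e-03, 1.33520459e+00,
       1.38285062e-05, 1.57079419e+00]), 'qd': array([ 0.00014381, -0.00084207,  0.00020699, -0.0006152 ,  0.00168492,
       -0.00056171]), 'joint_torque': array([-1.14888149e-03, -3.72221231e+01,  2.52693969e+01,  1.33578942e-03,
       -1.92265416e-04, -4.09173154e-06]), 'ee_pos': array([214.69799296, 451.56976871, 231.32046797]), 'ee_rot': array([ 3.14156675e+00, -1.38284509e-05,  2.69777251e+00]), 'wrist_force': array([-0.32649026, -0.30867795,  0.16416511]), 'torque': array([ 0.02171086,  0.05412846, -0.02300323]), 'grip_force': 0.0, 'width': 85.2863299066443}
```

View pics/top0.png

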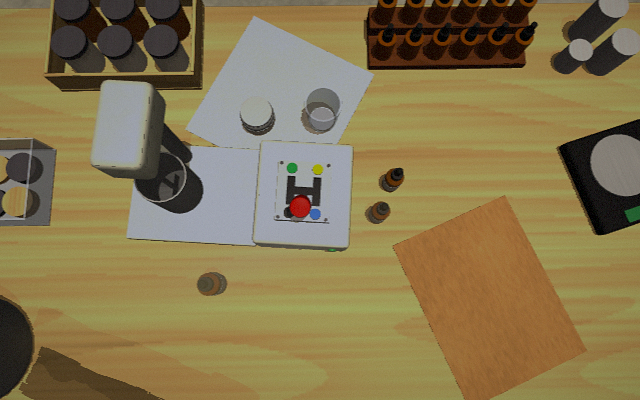

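View pics/side0.png

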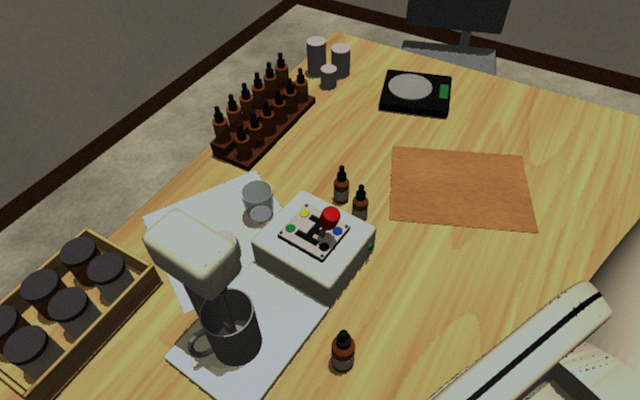

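Top view: the yellow disc is at the far right (318,170), green far left (292,168), blue near right (315,215), black near left (289,213), and the knob at (300,206). So yellow is the (+x, −y) slot. Next I refine the gate pose by colour and pick the mixer yaw.

```bash
cat >> h.py <<'E'
def blob(im,lo,hi,box):
    x0,y0,x1,y1=box; m=cv2.inRange(cv2.cvtColor(im[y0:y1,x0:x1],cv2.COLOR_RGB2HSV),lo,hi)
    n,_,s,c=cv2.connectedComponentsWithStats(m)
    if n<2: return None,0
    i=1+s[1:,4].argmax(); return c[i]+[x0,y0],s[i,4]
COL={"yellow":((22,120,90),(35,255,255)),"green":((50,100,50),(85,255,255)),"blue":((100,100,60),(130,255,255))}
RED=[((0,170,80),(6,255,255)),((172,170,80),(180,255,255))]
E
python3 - <<'E'
from h import *
for n,box in (("top",(262,150,340,230)),("side",(265,190,365,265))):
    im=cv2.imread(f"pics/{n}0.png")[:,:,::-1].copy()
    for k,(lo,hi) in COL.items():
        uv,a=blob(im,lo,hi,box)
        if a: print(n,k,uv.round(1),a,at_z(n,uv,101).round(1))
    for lo,hi in RED:
        uv,a=blob(im,lo,hi,box)
        if a: print(n,"red",uv.round(1),a,at_z(n,uv,170).round(1))
E
```

```text
top yellow [317.4 169. ] 85 [621.1   4.6 101. ]
top green [291.6 167.5] 87 [624.7  52.5 101. ]
top blue [314.5 213.5] 90 [537.5  11.5 101. ]
top red [299.6 206.5] 326 [539.1  36.9 170. ]
top red [296. 197.] 1 [555.4  42.6 170. ]
side yellow [303.9 212.8] 52 [623.5   3.6 101. ]
side green [290.  227.7] 54 [627.2  51.6 101. ]
side blue [336.9 230.3] 60 [540.2   9.7 101. ]
side red [331.  213.8] 203 [543.9  27.2 170. ]
side red [330. 221.] 1 [536.7  43.5 170. ]
```

Request:
servo_tool(
  motion=[
    [[-0.08, 0, -0.02], [0, 0, 0]],
    [[-0.16, 0, -0.04], [0, 0, 0]],
    [[-0.24, 0, -0.06], [0, 0, 0]],
    [[-0.32, 0, -0.08], [0, 0, 0]],
    [[-0.4, 0, -0.08], [0, 0, 0]],
  ],
  jaw=0,
)

```text
time_s: 1.52
ee_pos: [397.5, 365.5, 273.8]
ee_rot: [3.138, 0.002, 2.698]
wrist_force: [0.2, 0.3, 0.4]
width: 25.3
grip_force: 0.0
```

Request:
servo_tool(
  motion=[
    [[-0.042, -0.052, 0], [0, 0, 0.153]],
    [[-0.084, -0.104, 0], [0, 0, 0.306]],
    [[-0.126, -0.156, 0], [0, 0, 0.459]],
    [[-0.168, -0.208, 0], [0, 0, 0.612]],
    [[-0.21, -0.26, 0], [0, 0, 0.765]],
  ],
  jaw=0,
)

```text
time_s: 1.93
ee_pos: [434.5, 201.6, 271.3]
ee_rot: [3.142, 0.0, 2.091]
wrist_force: [0.9, -0.5, -0.1]
width: 0.0
grip_force: 0.0
```

Request:
servo_tool(
  motion=[
    [[-0.064, -0.019, 0.02], [0, 0, 0.154]],
    [[-0.128, -0.038, 0.04], [0, 0, 0.308]],
    [[-0.192, -0.058, 0.07], [0, 0, 0.462]],
    [[-0.256, -0.077, 0.1], [0, 0, 0.616]],
    [[-0.318, -0.096, 0.13], [0, 0, 0.768]],
  ],
)

```text
time_s: 2.35
ee_pos: [473.0, 39.9, 206.0]
ee_rot: [3.14, -0.0, 1.488]
wrist_force: [0.4, -0.7, 0.6]
width: -0.0
grip_force: 0.0
```

Request:
servo_tool(
  motion=[
    [[0, 0, 0.05], [0, 0, 0]],
    [[0, 0, 0.098], [0, 0, 0]],
    [[0, 0, 0.098], [0, 0, 0]],
    [[0, 0.015, 0.098], [0, 0, 0]],
    [[0, 0.03, 0.098], [0, 0, 0]],
  ],
)

```text
time_s: 2.77
ee_pos: [488.8, 40.8, 158.6]
ee_rot: [3.14, -0.0, 1.494]
wrist_force: [0.5, -0.2, -0.3]
width: 0.2
grip_force: 0.0
```

Request:
servo_tool(
  motion=[
    [[0, 0.015, 0], [0, 0, 0]],
    [[0, 0.03, 0], [0, 0, 0]],
    [[0, 0.045, 0], [0, 0, 0]],
    [[0, 0.06, 0], [0, 0, 0]],
    [[0, 0.07, 0], [0, 0, 0]],
  ],
)

```text
time_s: 3.18
ee_pos: [523.5, 37.9, 157.7]
ee_rot: [3.141, -0.0, 1.494]
wrist_force: [-1.7, -0.7, 1.6]
width: -0.1
grip_force: 1.1
```

Request:
servo_tool(
  motion=[
    [[0, 0.01, 0], [0, 0, 0]],
    [[0, 0.02, 0], [0, 0, 0]],
    [[0, 0.03, 0], [0, 0, 0]],
    [[0, 0.04, 0], [0, 0, 0]],
    [[0, 0.046, 0], [0, 0, 0]],
  ],
)

```text
time_s: 3.6
ee_pos: [546.2, 35.9, 157.3]
ee_rot: [3.141, -0.0, 1.494]
wrist_force: [-1.6, 0.3, 0.5]
width: -0.0
grip_force: 0.9
```

```bash
cat >> h.py <<'E'
C=np.array([582.4,31.3]);EX=np.array([.997,-.077]);EY=np.array([.077,.997])
def mx(p): d=np.array(p)[:2]-C; return (d@EX).round(1),(d@EY).round(1)
E
cat > k.py <<'E'
import sys
from h import *
o=ctrl.get_obs(); print("tcp",mx(o["ee_pos"]),o["ee_pos"].round(1),o["wrist_force"].round(1))
for n in ("top","side"):
    im=save(n,n+sys.argv[1])
    uv,a=blob(im,*RED[0],(240,130,380,260))
    if a: print(n,uv.round(1),a,mx(at_z(n,uv,175)))
E
python3 k.py 1
```

```text
tcp (np.float64(-36.5), np.float64(1.8)) [546.2  35.9 157.3] [-1.6  0.3  0.5]
side [311.1 204.9] 52 (np.float64(3.8), np.float64(-0.6))
```

Request:
servo_tool(
  motion=[
    [[0, 0.002, 0], [0, 0, 0]],
    [[0, 0.004, 0], [0, 0, 0]],
    [[0, 0.006, 0], [0, 0, 0]],
    [[0, 0.008, 0], [0, 0, 0]],
    [[0, 0.008, 0], [0, 0, 0]],
  ],
)

```text
time_s: 4.12
ee_pos: [549.5, 35.7, 157.4]
ee_rot: [3.141, 0.0, 1.494]
wrist_force: [-1.3, -0.6, 2.3]
width: -0.2
grip_force: 0.8
```

```bash
python3 k.py 2; python3 -c "
import cv2
a=cv2.imread('pics/side2.png')[160:290,230:390];b=cv2.imread('pics/top2.png')[130:260,230:390]
cv2.imwrite('pics/c2.png',cv2.resize(cv2.hconcat([a,b]),None,fx=2.5,fy=2.5,interpolation=3))"
```

```text
tcp (np.float64(-33.1), np.float64(1.8)) [549.5  35.7 157.4] [-1.3 -0.6  2.3]
side [310.2 204.1] 54 (np.float64(6.5), np.float64(-1.3))
```

View pics/c2.png

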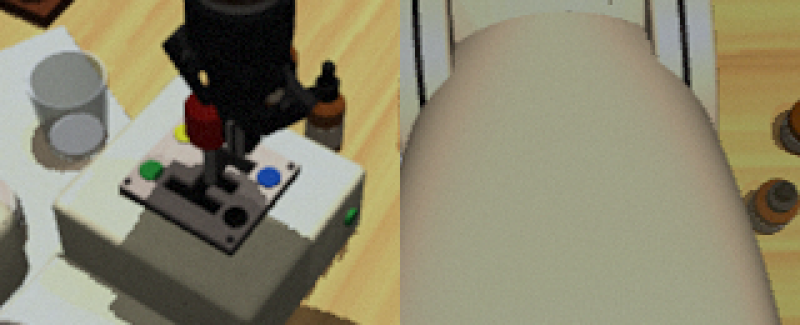

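The lever stands upright in the cross channel. The blue disc shows at the right and green at the left, both clear. I'll go round to the knob's +y side.

Request:
servo_tool(
  motion=[
    [[0, -0.05, 0], [0, 0, 0]],
    [[0.04, -0.06, 0], [0, 0, 0]],
    [[0.094, -0.06, 0.006], [0, 0, 0]],
    [[0.094, 0, 0.012], [0, 0, 0]],
    [[0.094, 0.068, 0.012], [0, 0, 0]],
  ],
)

```text
time_s: 4.63
ee_pos: [586.1, 81.6, 151.2]
ee_rot: [-3.141, 0.0, 1.497]
wrist_force: [0.9, -0.1, -0.1]
width: -0.2
grip_force: 0.0
```

Request:
servo_tool(
  motion=[
    [[-0.01, 0, 0], [0, 0, 0]],
    [[-0.02, 0, 0], [0, 0, 0]],
    [[-0.03, 0, 0], [0, 0, 0]],
    [[-0.04, 0, 0], [0, 0, 0]],
    [[-0.05, 0, 0], [0, 0, 0]],
  ],
)

```text
time_s: 5.05
ee_pos: [584.3, 54.9, 151.8]
ee_rot: [3.141, -0.001, 1.494]
wrist_force: [0.7, 2.3, -0.1]
width: 0.3
grip_force: 1.1
```

```bash
python3 k.py 3; python3 -c "
import cv2
a=cv2.imread('pics/side3.png')[160:290,230:390];b=cv2.imread('pics/top3.png')[130:260,230:390]
cv2.imwrite('pics/c3.png',cv2.resize(cv2.hconcat([a,b]),None,fx=2.5,fy=2.5,interpolation=3))"
```

```text
tcp (np.float64(0.1), np.float64(23.6)) [584.3  54.9 151.8] [ 0.7  2.3 -0.1]
side [318.1 199.5] 23 (np.float64(0.6), np.float64(-19.5))
```

View pics/c3.png

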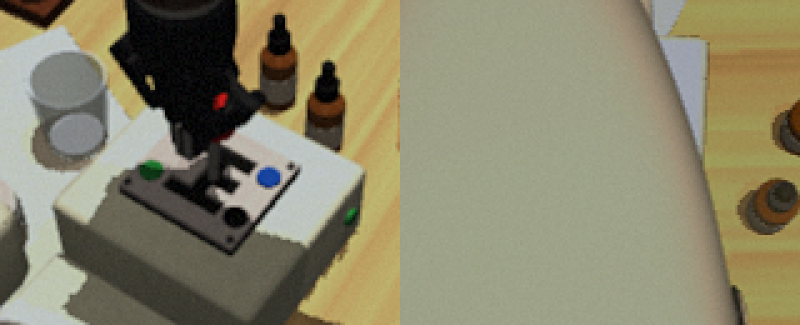

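The lever is moving along the channel toward −y, and 39 mm are left.

Request:
servo_tool(
  motion=[
    [[-0.014, 0, 0], [0, 0, 0]],
    [[-0.028, 0, 0], [0, 0, 0]],
    [[-0.042, 0, 0], [0, 0, 0]],
    [[-0.056, 0, 0], [0, 0, 0]],
    [[-0.068, 0, 0], [0, 0, 0]],
  ],
)

```text
time_s: 5.57
ee_pos: [582.1, 20.2, 151.1]
ee_rot: [-3.141, -0.0, 1.493]
wrist_force: [0.9, 1.8, -0.5]
width: -0.2
grip_force: 0.9
```

Request:
servo_tool(
  motion=[
    [[-0.003, 0, 0], [0, 0, 0]],
    [[-0.005, 0, 0], [0, 0, 0]],
    [[-0.007, 0, 0], [0, 0, 0]],
    [[-0.009, 0, 0], [0, 0, 0]],
    [[-0.009, 0, 0], [0, 0, 0]],
  ],
)

```text
time_s: 5.98
ee_pos: [582.1, 16.6, 151.2]
ee_rot: [-3.141, 0.0, 1.494]
wrist_force: [0.2, 0.3, 0.3]
width: 0.1
grip_force: 0.5
```

```bash
python3 k.py 4; python3 -c "
import cv2
a=cv2.imread('pics/side4.png')[160:290,230:390]
cv2.imwrite('pics/c4.png',cv2.resize(a,None,fx=4,fy=4,interpolation=3))"
```

```text
tcp (np.float64(0.8), np.float64(-14.7)) [582.1  16.6 151.2] [0.2 0.3 0.3]
side [329.2 187.2] 31 (np.float64(1.2), np.float64(-58.8))
```

View pics/c4.png

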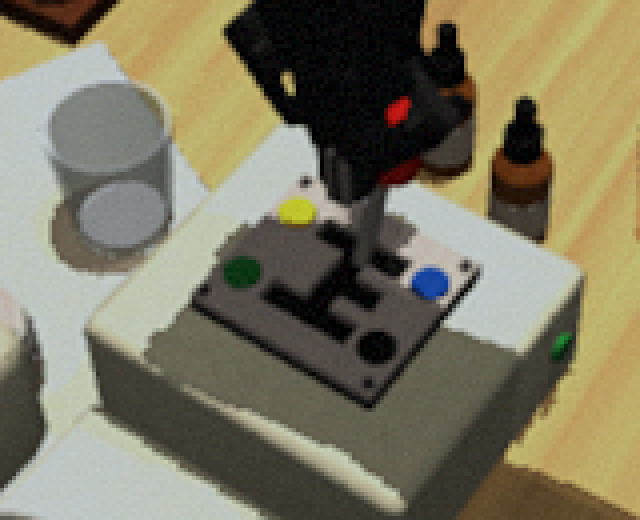

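Request:
servo_tool(
  motion=[
    [[-0.001, 0, 0], [0, 0, 0]],
    [[-0.002, 0, 0], [0, 0, 0]],
    [[-0.003, 0, 0], [0, 0, 0]],
    [[-0.004, 0, 0], [0, 0, 0]],
    [[-0.005, 0, 0], [0, 0, 0]],
  ],
)

```text
time_s: 6.5
ee_pos: [581.9, 14.1, 151.3]
ee_rot: [3.142, -0.0, 1.494]
wrist_force: [0.1, 1.6, 0.8]
width: 0.2
grip_force: 0.8
```

Request:
servo_tool(
  motion=[
    [[0.03, 0, 0], [0, 0, 0]],
    [[0.03, -0.06, 0], [0, 0, 0]],
    [[0.03, -0.12, 0], [0, 0, 0]],
    [[-0.03, -0.12, 0], [0, 0, 0]],
    [[-0.068, -0.12, 0], [0, 0, 0]],
  ],
)

```text
time_s: 6.92
ee_pos: [517.3, -16.0, 151.2]
ee_rot: [-3.14, 0.002, 1.496]
wrist_force: [0.4, -0.1, 0.3]
width: -0.0
grip_force: 0.0
```

Request:
servo_tool(
  motion=[
    [[0, 0.015, 0], [0, 0, 0]],
    [[0, 0.03, 0], [0, 0, 0]],
    [[0, 0.045, 0], [0, 0, 0]],
    [[0, 0.06, 0], [0, 0, 0]],
    [[0, 0.07, 0], [0, 0, 0]],
  ],
)

```text
time_s: 7.33
ee_pos: [555.3, -17.5, 151.1]
ee_rot: [-3.141, 0.0, 1.494]
wrist_force: [-1.5, -0.8, 1.4]
width: 0.2
grip_force: 1.0
```

```bash
python3 k.py 5; python3 -c "
import cv2
a=cv2.imread('pics/side5.png')[160:290,230:390]
cv2.imwrite('pics/c5.png',cv2.resize(a,None,fx=4,fy=4,interpolation=3))"
```

```text
tcp (np.float64(-23.3), np.float64(-50.7)) [555.3 -17.5 151.1] [-1.5 -0.8  1.4]
side [325.  187.5] 4 (np.float64(7.6), np.float64(-53.4))
```

View pics/c5.png

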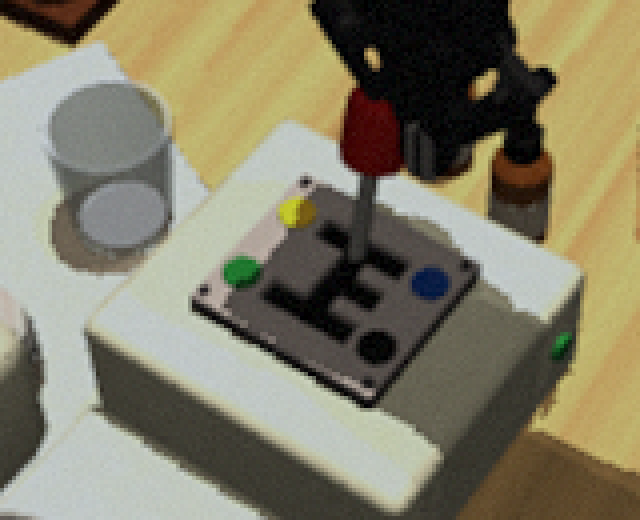

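The lever is in the right column and moving into the yellow slot, with no wall force. I'll continue.

Request:
servo_tool(
  motion=[
    [[0, 0.01, 0], [0, 0, 0]],
    [[0, 0.02, 0], [0, 0, 0]],
    [[0, 0.03, 0], [0, 0, 0]],
    [[0, 0.04, 0], [0, 0, 0]],
    [[0, 0.048, 0], [0, 0, 0]],
  ],
)

```text
time_s: 7.85
ee_pos: [578.5, -19.5, 151.0]
ee_rot: [-3.141, -0.0, 1.494]
wrist_force: [-1.9, 0.9, -0.7]
width: -0.3
grip_force: 0.8
```

Request:
servo_tool(
  motion=[
    [[0, 0.002, 0], [0, 0, 0]],
    [[0, 0.004, 0], [0, 0, 0]],
    [[0, 0.006, 0], [0, 0, 0]],
    [[0, 0.008, 0], [0, 0, 0]],
    [[0, 0.008, 0], [0, 0, 0]],
  ],
)

```text
time_s: 8.27
ee_pos: [582.3, -20.1, 151.3]
ee_rot: [3.142, 0.0, 1.494]
wrist_force: [-1.9, 0.9, -0.4]
width: -0.1
grip_force: 0.6
```

Request:
servo_tool(
  motion=[
    [[0, 0.002, 0], [0, 0, 0]],
    [[0, 0.003, 0], [0, 0, 0]],
    [[0, 0.004, 0], [0, 0, 0]],
    [[0, 0.005, 0], [0, 0, 0]],
    [[0, 0.006, 0], [0, 0, 0]],
  ],
)

```text
time_s: 8.68
ee_pos: [585.3, -20.3, 151.3]
ee_rot: [3.142, 0.0, 1.494]
wrist_force: [-1.3, 0.2, -1.0]
width: -0.2
grip_force: 0.7
```

Request:
servo_tool(
  motion=[
    [[0, 0.001, 0], [0, 0, 0]],
    [[0, 0.002, 0], [0, 0, 0]],
    [[0, 0.003, 0], [0, 0, 0]],
    [[0, 0.004, 0], [0, 0, 0]],
    [[0, 0.004, 0], [0, 0, 0]],
  ],
)

```text
time_s: 9.1
ee_pos: [587.4, -20.4, 151.3]
ee_rot: [3.142, -0.0, 1.494]
wrist_force: [-1.3, 0.0, -0.7]
width: -0.1
grip_force: 0.6
```

```bash
python3 k.py 6; python3 -c "
import cv2
a=cv2.imread('pics/side6.png')[160:290,230:390]
cv2.imwrite('pics/c6.png',cv2.resize(a,None,fx=4,fy=4,interpolation=3))"
```

```text
tcp (np.float64(8.9), np.float64(-51.2)) [587.4 -20.4 151.3] [-1.3  0.  -0.7]
side [311.  182.4] 5 (np.float64(39.0), np.float64(-49.2))
```

View pics/c6.png

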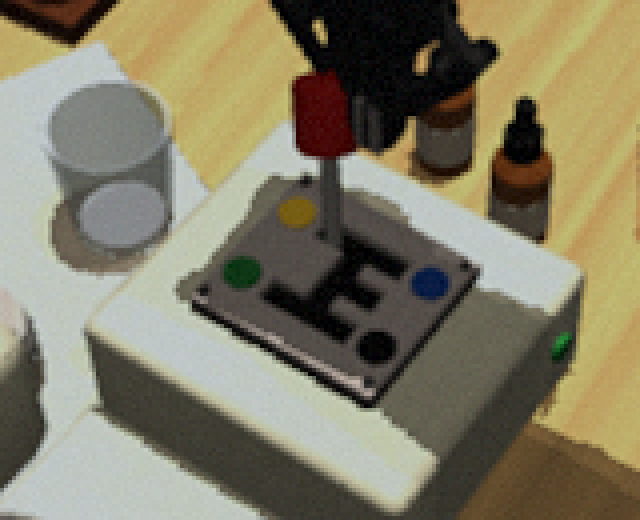

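The lever is nearly at the end of the yellow slot, but no stop force yet. I'll go on in 1 mm steps.

Request:
servo_tool(
  motion=[
    [[0, 0.001, 0], [0, 0, 0]],
    [[0, 0.002, 0], [0, 0, 0]],
    [[0, 0.003, 0], [0, 0, 0]],
    [[0, 0.004, 0], [0, 0, 0]],
    [[0, 0.004, 0], [0, 0, 0]],
  ],
)

```text
time_s: 9.62
ee_pos: [589.4, -20.5, 151.3]
ee_rot: [3.141, -0.0, 1.494]
wrist_force: [-1.0, 0.1, -0.4]
width: 0.1
grip_force: 0.6
```

Request:
servo_tool(
  motion=[
    [[0, 0.001, 0], [0, 0, 0]],
    [[0, 0.002, 0], [0, 0, 0]],
    [[0, 0.003, 0], [0, 0, 0]],
    [[0, 0.003, 0], [0, 0, 0]],
    [[0, 0.003, 0], [0, 0, 0]],
  ],
)

```text
time_s: 10.03
ee_pos: [590.4, -20.6, 151.2]
ee_rot: [-3.141, -0.0, 1.494]
wrist_force: [-2.6, 0.5, -0.7]
width: -0.0
grip_force: 1.3
```

Request:
servo_tool(
  motion=[
    [[0, 0.001, 0], [0, 0, 0]],
    [[0, 0.002, 0], [0, 0, 0]],
    [[0, 0.002, 0], [0, 0, 0]],
    [[0, 0.002, 0], [0, 0, 0]],
    [[0, 0.002, 0], [0, 0, 0]],
  ],
)

```text
time_s: 10.45
ee_pos: [591.1, -20.6, 151.1]
ee_rot: [-3.14, -0.0, 1.494]
wrist_force: [-4.1, 0.8, -0.9]
width: 0.1
grip_force: 2.4
```

Request:
servo_tool(
  motion=[
    [[0, 0.001, 0], [0, 0, 0]],
    [[0, 0.002, 0], [0, 0, 0]],
    [[0, 0.003, 0], [0, 0, 0]],
    [[0, 0.003, 0], [0, 0, 0]],
    [[0, 0.003, 0], [0, 0, 0]],
  ],
)

```text
time_s: 10.87
ee_pos: [591.6, -20.7, 150.9]
ee_rot: [-3.138, -0.0, 1.494]
wrist_force: [-7.7, 0.7, 1.0]
width: 0.1
grip_force: 3.7
```

The force is climbing (7.7 N) and the tip has nearly stopped, so the lever is against the slot's end. I'll back off and check.

Request:
servo_tool(
  motion=[
    [[0, -0.02, 0], [0, 0, 0]],
    [[0, -0.06, 0], [0, 0, 0]],
    [[0, -0.12, 0], [0, 0, 0]],
    [[0, -0.18, 0], [0, 0, 0]],
    [[0, -0.24, -0.03], [0, 0, 0]],
  ],
)

```text
time_s: 11.28
ee_pos: [472.4, -11.8, 164.5]
ee_rot: [-3.14, 0.001, 1.493]
wrist_force: [-0.5, 0.1, 0.8]
width: 0.1
grip_force: 0.0
```

Request:
servo_tool(
  motion=[
    [[0, -0.07, -0.03], [0, 0, 0]],
    [[0, -0.14, -0.08], [0, 0, 0]],
    [[0, -0.21, -0.12], [0, 0, 0]],
    [[0, -0.28, -0.15], [0, 0, 0]],
    [[0, -0.28, -0.15], [0, 0, 0]],
  ],
)

```text
time_s: 11.7
ee_pos: [331.8, -0.8, 245.2]
ee_rot: [3.134, -0.0, 1.494]
wrist_force: [0.1, -0.8, 0.9]
width: -0.2
grip_force: 0.0
```

```bash
python3 k.py 7; python3 -c "
import cv2
a=cv2.imread('pics/side7.png')[160:290,230:390];b=cv2.imread('pics/top7.png')[130:260,230:390]
cv2.imwrite('pics/c7.png',cv2.resize(cv2.hconcat([a,b]),None,fx=2.5,fy=2.5,interpolation=3))"
```

```text
tcp (np.float64(-247.3), np.float64(-51.3)) [331.8  -0.8 245.2] [ 0.1 -0.8  0.9]
top [332.6 160.9] 405 (np.float64(37.0), np.float64(-48.7))
side [310.1 187.4] 268 (np.float64(32.3), np.float64(-37.0))
```

View pics/c7.png

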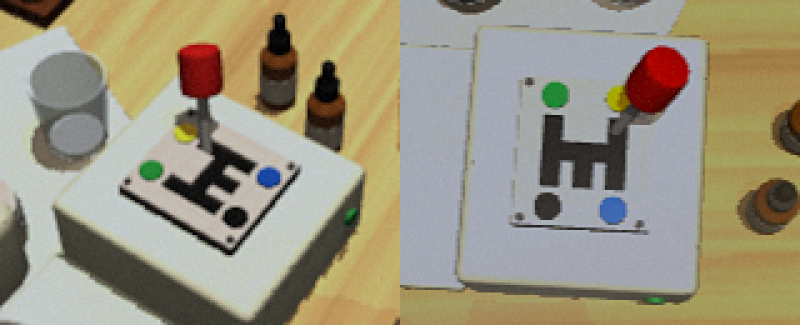

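The lever is at the end of the yellow slot. The knob is about 42 mm along x, where 43 is expected, and the bottles haven't moved. Handing in.

```bash
python3 -c "
from h import *
print(ctrl.hand_in())"
```

```text
the job is handed in; nothing more can be done
None
```

The lever was pushed from the park notch, across the gate and home into the yellow slot, with the bottles near the gate unmoved in the last pictures, and the job is handed in; hand-in returned no verdict.

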